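# Hang the hook-on bin on the bench rail

## Task

Hang the red hook-on bin on the bench rail: lift its steel hook over the rail's aluminium front lip, lower it gently into the channel, and slide it along the channel until the nib under the hook drops into the notch in the white strip. Leave the bin hanging there fully home, hook behind the lip, and let go of it; do not slam or force it against the rail, and leave the blue bin and the other things on the bench where they are.

Things in the scene. Friction and masses are not known exactly. Their poses are not given: they have to be found in the camera images.
- red_bin: red open parts bin, 0.2 to 0.4 kg, loose on the bench, 100 wide (y), sides 60 high. Origin: centre of its underside, z up, -x to its hook side, +x to its open front (x -45 to 45). Back plate x -45 to -37, 105 high. Steel hook behind it, 40 wide in y: bridge z 100 to 105 reaching back to x -61, tongue x -61 to -56 hanging from it. The 11 gap from tongue to back plate takes the rail's lip
- red_bin_tab (a point): point in the red bin's upright grip tab, bin frame (-41, 0, 138), bin axes. The tab stands on the back plate: 10 thick in x, 40 wide in y, z 102 to 152 in the bin frame; pinch it from above across its thickness. Fingertips 20 below this point are clear of the hook bridge
- red_bin_nib (a point): centre of the lower end of the nib under the red bin's hook, bin frame (-58.5, 0, 67), bin axes. The tongue ends in shoulders at z 76 in the bin frame; from its middle the nib, 16 wide in y and 5 thick, goes 9 further down
- rail: fixed hanging rail, 410 long along its y, z up, origin at bench level below the lip's rear face. The bin hangs on its +x side. Aluminium front lip x 0 to 6, top z 131, its flat face down to z 50. Yellow back wall x -18 to -12, top z 135. Channel between, x -12 to 0, open for y -130 to 130; black end housings, tops z 136, beyond. A hung bin leans up to 0.1 rad, its back against the lip's face
- rail_lip (a point): middle of the lip's top edge, in the rail frame (3, 0, 131), rail axes
- rail_track (a point): point in the channel, rail frame (-6, 0, 110), rail axes, level with the flat top of the rigid white strip in the channel. The strip has one notch, 22 wide in y, 14 deep, its centre anywhere from rail y -35 to 35: it is set anew each time and not measured. Nib on the strip beside the notch: nib end at z 110, not home. Nib in the notch, shoulders down on the strip: nib end at z 101, home
- blue_bin: a second bin of the same shape and size as the red one, but blue, standing loose on the bench (same frame); to be left alone
- glue: yellow glue bottle, 56 across and 160 high, origin at centre of its base; to be left alone
- screw_jar: glass jar with green lid, 70 across and 85 high, loose, origin at centre of its base; to be left alone
- offcut: loose wooden offcut 160 x 70 x 35, origin at centre of its underside; to be left alone
- tape: loose grey roll of tape lying flat, 100 across, 24 high, origin at centre of its underside; to be left alone
- screwdriver: loose screwdriver lying on the bench, about 200 long, origin near its middle; to be left alone
Mind the look-alikes: they are no part of the job. Of the things that look like the red_bin, the middle-sized one is meant.

How it is judged:
By the outcome, as a careful person would: the job done as asked, in the order asked, and still so for the second after the job is handed in, with the robot touching nothing.
It also fails if it takes over 72 s, if anything falls off the work surface, if the arm or the gripper's body presses on something with over 40 N, if the wrist force passes 120 N, or if a joint passes its speed limit or range.

## Robot

A 6-joint arm with a two-finger parallel gripper is mounted at the origin on the work surface. World frame = base frame: x ahead of the robot, y to its left, z up, the work surface at z = 0. Lengths are in m, angles in rad, forces in N, time in s.
With the tool pointing down it reaches from about 0.25 to 0.725 m from the base axis. Payload 4 kg.
Tool frame: the origin (TCP) lies midway between the tips of the shut fingers; the grasp point (between the pads) lies bot.tcp_to_grasp behind it (bot.tcp_to_grasp is the distance from the TCP to the grasp point, in m); z points along the fingers, y is the line along which they close (so a half turn about z gives the same grasp; the last joint's range is limited). The gripper opens to 85 mm and grips with 20 to 120 N. Pads are 22 mm wide; open, the fingers measure 114 mm over their backs; the gripper's body (76 mm by 85 mm) begins 54 mm behind the grasp point. The pads swing forward as they close: fully open they stand 13 mm farther back than shut.
Start: joints at [1.135, 0.241, 0.005, 1.335, 0, 1.571], TCP at [0.211, 0.453, 0.231] pointing down, gripper open.
Joint ranges: [-2.72, 2.72], [-1.05, 1.87], [-1.09, 1.28], [-1.99, 2.15], [-1.42, 1.44], [-3.14, 3.14]. Speed limits (rad/s): [2.79, 2.79, 3.14, 3.14, 3.14, 3.14].

## Interface

Orientations are given as a unit quaternion [x, y, z, w].
In Python, from workcell import readout, camera, bot gives the robot as it stands. The module is installed in compiled form; this text tells all that it offers.
- The arm moves only by the tool jog_arm, never from a script. Its argument "motion" is a list of rows, each an object of numbers: "x", "y", "z": the shift along the tool's x, y, z in mm; "spin": the turn about the tool's z in degrees; "fingers": the closure, from -1 (fully open) to 1 (shut). A call has 1 to 8 rows; each row is the pose to reach, as a shift and turn from the pose commanded when the call began, along the tool's axes at that moment; what a row does not reach only later rows make up. A row lasts 1/8 s, in which the tool goes at most 62.5 mm and 10.7 degrees, less where a joint would pass 70% of its speed; a pose out of reach is approached as far as the arm can. A call with a gripper value outside its range is refused whole. The fingers move at their own pace and stop on an object; the grip force is fixed at half the most. Time passes only in rows, so rows that repeat a pose let the fingers close. It gives the time, the measured TCP pose, the force, the opening and the grip force at its end, in the units of the state.
- readout.get_obs(): the state, without advancing time (a new reading comes with each control period).
- camera(name): name is "side" or "top" or "wrist"; returns a dict with "pixels" (420x560x3 uint8, red, green, blue), "K" (3x3 intrinsics, pixels), "rvec" (rotation vector, rad) and "tvec" (3), from world to camera coordinates, as OpenCV has them. Camera axes: x right, y down, z forward; pixel columns grow to the right and rows downward; lengths in m; the calibration is good to about 2 mm. A picture is of the moment at which its call begins. There is no depth.
- bot.job_done(): hands the job in; it is judged then, once.
The state is a dict: "clock": time; "joint_pos": joint angles; "joint_vel": joint speeds; "tau": joint torques, N m; "eef_pos": TCP position; "tool_rot": TCP orientation; "ft_force": force on the tool from outside, world axes, zero at the start; "ft_torque": the same for the moment, N m; "grip_width": finger opening in m; "grasp_force": force on a finger pad.
Only numpy, scipy, OpenCV 4.12 (cv2) and the standard library are available. Lean on these libraries where they do the work, as an engineer would, in place of code of your own. Each camera call takes 0.05 s, during which the arm holds its last target. There are 200 camera calls.

## Working session

There is one attempt and no reset: what is moved stays moved. The work goes in short steps, Python scripts to look and compute and a tool call to move; the robot and the scene stay as the last step left them, time stands still between calls to the robot, and variables do not carry over. Pictures are saved under pics/ and viewed, at most 10 in all, crops included, and the job is handed in when it is done.

Besides the shell and the picture viewer there is one more tool, called after "Call:" in YAML: its name, and indented under it one key for each argument. jog_arm: Moves the arm, as the interface text tells. Its arguments: {"type":"object","properties":{"motion":{"type":"array"}},"required":["motion"]}

```bash
mkdir -p pics; cat > h.py <<'E'
import numpy as np, cv2
from workcell import readout, camera, bot
def P(c):
    R=cv2.Rodrigues(np.array(c["rvec"],float))[0]; return R,np.array(c["tvec"],float).ravel(),np.array(c["K"],float)
def ray(c,uv,z):
    R,t,K=P(c); o=-R.T@t; d=R.T@np.linalg.inv(K)@np.array([uv[0],uv[1],1.]); return o+d*(z-o[2])/d[2]
def proj(c,p):
    R,t,K=P(c); q=K@(R@np.array(p,float)+t); return q[:2]/q[2]
def save(c,n): cv2.imwrite("pics/"+n+".png",c["pixels"][:,:,::-1])
E
python3 - <<'E'
from h import *
import pickle
d={n:camera(n) for n in("top","side")}
pickle.dump(d,open("c0.pkl","wb"))
for n in d: save(d[n],n+"0")
o=readout.get_obs(); print({k:np.round(o[k],3) for k in o}, bot.tcp_to_grasp)
for n in d:
    R,t,K=P(d[n]); print(n,-R.T@t,R[2])
E
```

```text
{'clock': np.float64(0.1), 'joint_pos': array([1.135, 0.241, 0.004, 1.335, 0.   , 1.571]), 'joint_vel': array([-0.001, -0.001,  0.003, -0.001, -0.001, -0.001]), 'tau': array([ 1.0000e-03, -3.7314e+01,  2.5301e+01,  1.1000e-02, -0.0000e+00,
        0.0000e+00]), 'eef_pos': array([0.211, 0.453, 0.231]), 'tool_rot': array([ 0.216,  0.976, -0.001, -0.   ]), 'ft_force': array([-0.069, -0.121, -1.564]), 'ft_torque': array([-0.016, -0.014, -0.09 ]), 'grasp_force': np.float64(0.0), 'grip_width': np.float64(0.085)} 0.0187
top [0.4955     0.02817855 1.39626839] [ 0.07032301 -0.00979434 -0.99747619]
side [ 0.0297248  -0.53730286  1.00447877] [ 0.45876288  0.47772196 -0.74921182]
```

View pics/top0.png

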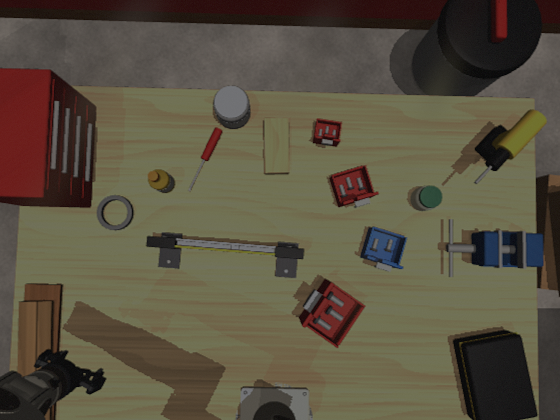

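View pics/side0.png

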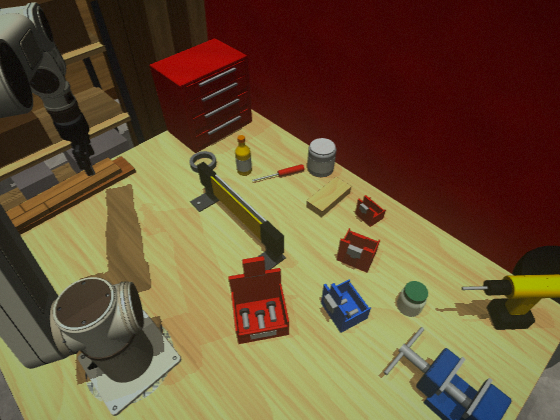

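The middle red bin is at about (353,187) in the top view with its tab near (357,203). The rail runs from (150,241) to (303,252), yellow back wall towards the robot. The large bin (330,312) and small bin (327,132) are decoys. I'll zoom in on the bin and rail.

```bash
python3 - <<'E'
from h import *
import pickle
d=pickle.load(open("c0.pkl","rb"))
t=d["top"]["pixels"][:,:,::-1]; s=d["side"]["pixels"][:,:,::-1]
r=lambda a,k:cv2.resize(a,None,fx=k,fy=k,interpolation=cv2.INTER_CUBIC)
A=r(t[225:285,140:310],4.7); A=A[:,:799]
B=r(t[160:215,320:385],6); C=r(s[225:275,325:390],6)
im=np.zeros((600,800,3),np.uint8); im[:A.shape[0],:A.shape[1]]=A
im[285:285+300,:390]=B[:300]; im[285:585,400:790]=C[:300]
cv2.imwrite("pics/z1.png",im)
E
```

```text
(no output)
```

View pics/z1.png

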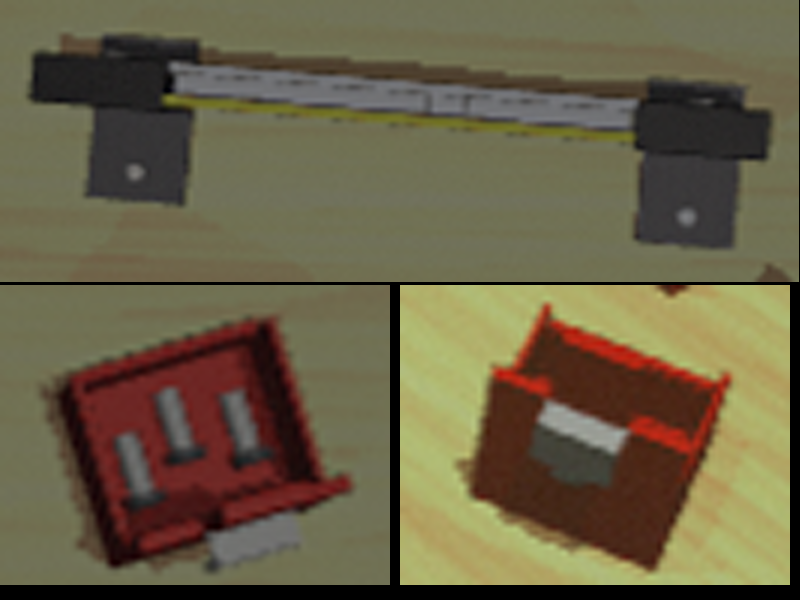

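```bash
python3 - <<'E'
from h import *
import pickle
d=pickle.load(open("c0.pkl","rb")); c=d["top"]
B=lambda x,y:(320+x/6,160+(y-285)/6); A=lambda x,y:(140+x/4.7,225+y/4.7)
for n,p,z in[("plateL",B(140,550),.105),("plateR",B(350,485),.105),("hook",B(255,540),.105),
 ("lipL",A(168,64),.131),("lipR",A(640,100),.131),("wallL",A(165,105),.135),("wallR",A(635,140),.135),
 ("nL",A(428,103),.11),("nR",A(468,106),.11),("houL",A(32,80),.136),("houR",A(770,135),.136)]:
  print(n,np.round(ray(c,p,z),4))
for o in ("red","wrist"): pass
c=camera("wrist");R,t,K=P(c);print(-R.T@t,R,K)
E
```

```text
plateL [ 0.6088 -0.1701  0.105 ]
plateR [ 0.6404 -0.264   0.105 ]
hook [ 0.6146 -0.2216  0.105 ]
lipL [0.5056 0.2705 0.131 ]
lipR [0.4919 0.0081 0.131 ]
wallL [0.4829 0.2705 0.135 ]
wallR [0.4697 0.0104 0.135 ]
nL [0.4873 0.1273 0.11  ]
nR [0.4861 0.1047 0.11  ]
houL [0.4949 0.3441 0.136 ]
houR [ 0.4743 -0.0642  0.136 ]
[0.14079718 0.48575298 0.37383571] [[ 4.22187866e-01  9.06508029e-01 -7.74245893e-04]
 [ 8.63210188e-01 -4.01761666e-01  3.05705306e-01]
 [ 2.76813252e-01 -1.29733408e-01 -9.52125867e-01]] [[358.38170985   0.         281.52923039]
 [  0.         358.38170985 205.64328386]
 [  0.           0.           1.        ]]
```

The nib slot is visible in the top view at about pixel (235,247), which is rail y ≈ -24 mm. The bin yaw is about +18.6° and the rail yaw about -3°. Moving above the bin.

Call:
jog_arm:
  motion:
    - {"x":-60,"y":-39,"z":-4,"spin":6}
    - {"x":-115,"y":-75,"z":-10,"spin":12}
    - {"x":-170,"y":-111,"z":-16,"spin":20}
    - {"x":-225,"y":-147,"z":-22,"spin":28}
    - {"x":-280,"y":-182,"z":-28,"spin":36}
    - {"x":-335,"y":-218,"z":-30,"spin":46}
    - {"x":-390,"y":-254,"z":-30,"spin":46}
    - {"x":-440,"y":-287,"z":-30,"spin":46}

```text
validation failed for argument at $.mo...
```

```bash
cat >> h.py <<'E'
from scipy.spatial.transform import Rotation as Ro
def go(x,y,z,ang):
    "tool-axis shift (mm) and spin to world target; ang = wanted direction of tool y, deg mod 180"
    o=readout.get_obs(); R=Ro.from_quat(o["tool_rot"]).as_matrix(); p=np.array(o["eef_pos"])
    a=np.degrees(np.arctan2(R[1,1],R[0,1])); s=(a-ang+90)%180-90
    print("pos",np.round(p,4),"a",round(a,2),"tilt",np.round(R[:2,2],4),"t",o["clock"],"q6",round(o["joint_pos"][5],2),"F",np.round(o["ft_force"],1))
    print("shift mm",np.round(R.T@(np.array([x,y,z])-p)*1e3,1),"spin",round(s,2))
E
python3 -c "
from h import *
go(.6284,-.2158,.261,18.6)"
```

```text
pos [0.2109 0.4528 0.2306] a 65.03 tilt [-0.0007 -0.0015] t 0.15 q6 1.57 F [-0.6  0.   0.6]
shift mm [-660.8 -429.9  -29.7] spin 46.43
```

Call:
jog_arm:
  motion:
    - {"x":-50,"y":-33,"z":-4,"spin":6,"fingers":-1}
    - {"x":-100,"y":-65,"z":-10,"spin":12,"fingers":-1}
    - {"x":-150,"y":-98,"z":-16,"spin":20,"fingers":-1}
    - {"x":-200,"y":-130,"z":-22,"spin":28,"fingers":-1}
    - {"x":-250,"y":-163,"z":-28,"spin":36,"fingers":-1}
    - {"x":-300,"y":-195,"z":-30,"spin":46,"fingers":-1}
    - {"x":-350,"y":-228,"z":-30,"spin":46,"fingers":-1}
    - {"x":-400,"y":-260,"z":-30,"spin":46,"fingers":-1}

```text
clock: 1.15
eef_pos: [0.4646, 0.0468, 0.2613]
tool_rot: [0.581, 0.814, 0.0, -0.0]
ft_force: [0.5, 1.0, 0.5]
grip_width: 0.0853
grasp_force: 0.0
```

```bash
python3 -c "
from h import *
go(.6284,-.2158,.261,18.6)"
```

```text
pos [0.4646 0.0468 0.2613] a 19.02 tilt [0.0001 0.0002] t 1.15 q6 1.34 F [0.5 1.  0.5]
shift mm [-3.017e+02  6.930e+01  2.000e-01] spin 0.42
```

Call:
jog_arm:
  motion:
    - {"x":-50,"y":12,"z":0,"spin":0,"fingers":-1}
    - {"x":-100,"y":23,"z":0,"spin":0,"fingers":-1}
    - {"x":-150,"y":35,"z":0,"spin":0,"fingers":-1}
    - {"x":-200,"y":46,"z":0,"spin":0,"fingers":-1}
    - {"x":-250,"y":58,"z":0,"spin":0,"fingers":-1}
    - {"x":-290,"y":67,"z":0,"spin":0,"fingers":-1}
    - {"x":-302,"y":69,"z":0,"spin":0,"fingers":-1}
    - {"x":-302,"y":69,"z":0,"spin":0,"fingers":-1}

```text
clock: 2.15
eef_pos: [0.6274, -0.2145, 0.2603]
tool_rot: [0.581, 0.814, -0.0, -0.001]
ft_force: [-0.1, 0.4, 0.0]
grip_width: 0.0855
grasp_force: 0.0
```

```bash
python3 - <<'E'
from h import *
import pickle
go(.6284,-.2158,.12,18.6)
c=camera("wrist");pickle.dump(c,open("w1.pkl","wb"));save(c,"w1")
yaw=.325;ct,st=np.cos(yaw),np.sin(yaw)
f=lambda x,y,z:(.6284+ct*(x+.041)-st*y,-.2158+st*(x+.041)+ct*y,z)
for p in[(-.045,.05,.105),(-.045,-.05,.105),(-.046,.02,.152),(-.046,-.02,.152),(-.036,.02,.152),(-.036,-.02,.152),(-.061,.02,.105),(-.061,-.02,.105)]: print(p,np.round(proj(c,f(*p)),1))
E
```

```text
pos [ 0.6274 -0.2145  0.2603] a 18.98 tilt [-0.0017  0.0009] t 2.15 q6 0.91 F [-0.1  0.4  0. ]
shift mm [ -1.7   0.7 140.3] spin 0.38
(-0.045, 0.05, 0.105) [276.8 128.7]
(-0.045, -0.05, 0.105) [276.6 241.3]
(-0.046, 0.02, 0.152) [274.5 177.6]
(-0.046, -0.02, 0.152) [274.5 229.5]
(-0.036, 0.02, 0.152) [288.4 177.7]
(-0.036, -0.02, 0.152) [287.7 229.5]
(-0.061, 0.02, 0.105) [257.8 164.7]
(-0.061, -0.02, 0.105) [258.4 209.7]
```

View pics/w1.png

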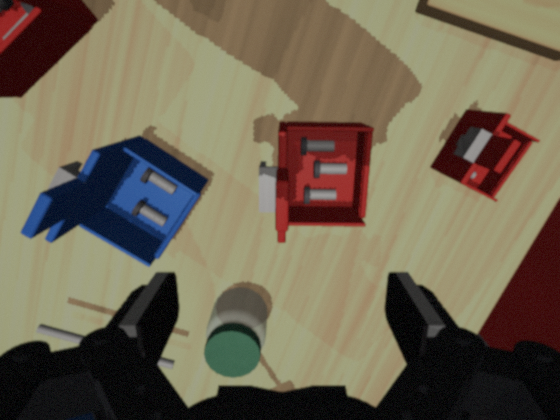

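The wrist view shows the red bin centred at (325,172), with the tab at about (282,205) and the hook at (267,187), all within about 3 px of the prediction. I'll refine with a mask, then grasp.

```bash
python3 - <<'E'
from h import *
import pickle
c=pickle.load(open("w1.pkl","rb")); h=cv2.cvtColor(c["pixels"],cv2.COLOR_RGB2HSV)
red=((h[...,0]<8)|(h[...,0]>172))&(h[...,1]>150)&(h[...,2]>40)
for r in list(range(116,132,2))+[150,180,200,215]+list(range(218,248,3)):
    x=np.flatnonzero(red[r,230:400])+230; print(r,(x.min(),x.max(),len(x)) if len(x) else 0,end="; ")
print()
grey=(h[...,1]<60)&(h[...,2]>90)
for r in range(156,220,4):
    x=np.flatnonzero(grey[r,250:285])+250; print(r,(x.min(),x.max()) if len(x) else 0,end="; ")
v=c["pixels"].astype(int)
for r in (170,200,225,235): print(r,v[r,268:300,0])
E
```

```text
116 0; 118 0; 120 0; 122 (np.int64(282), np.int64(297), 6); 124 (np.int64(280), np.int64(362), 83); 126 (np.int64(280), np.int64(368), 89); 128 (np.int64(280), np.int64(372), 93); 130 (np.int64(279), np.int64(372), 94); 150 (np.int64(279), np.int64(369), 56); 180 (np.int64(277), np.int64(367), 91); 200 (np.int64(277), np.int64(365), 57); 215 (np.int64(276), np.int64(364), 89); 218 (np.int64(276), np.int64(361), 86); 221 (np.int64(276), np.int64(361), 86); 224 (np.int64(276), np.int64(363), 88); 227 (np.int64(276), np.int64(287), 12); 230 (np.int64(277), np.int64(285), 9); 233 (np.int64(278), np.int64(284), 7); 236 (np.int64(278), np.int64(284), 7); 239 (np.int64(278), np.int64(284), 7); 242 0; 245 0; 
156 (np.int64(262), np.int64(270)); 160 (np.int64(262), np.int64(271)); 164 (np.int64(266), np.int64(271)); 168 (np.int64(259), np.int64(274)); 172 (np.int64(258), np.int64(274)); 176 (np.int64(258), np.int64(275)); 180 (np.int64(257), np.int64(276)); 184 (np.int64(257), np.int64(275)); 188 (np.int64(256), np.int64(275)); 192 (np.int64(256), np.int64(275)); 196 (np.int64(258), np.int64(275)); 200 (np.int64(258), np.int64(275)); 204 (np.int64(258), np.int64(275)); 208 (np.int64(258), np.int64(274)); 212 (np.int64(259), np.int64(274)); 216 0; 170 [ 99  98  99 100 100 101  97  90  80  60  54  56  56  53  56  56  55  53
  54  62  79  92  97  97 100  96  97  98 100 100 109 118]
200 [161 158 157 159 158 155 148 136 142 152 154 155 153 156 155 154 144 130
 121 109  96  95  95  99 107 119 125 124 129 140 144 140]
225 [160 160 161 162 162 161 150 137 141 153 156 156 157 155 155 155 156 154
 147 137 130 141 151 152 155 155 153 155 154 155 155 155]
235 [163 161 162 162 161 161 161 160 152 141 140 152 155 156 157 151 143 141
 150 160 161 161 162 161 161 161 160 161 159 161 162 161]
```

```bash
python3 - <<'E'
from h import *
import pickle
c=pickle.load(open("w1.pkl","rb"))
A=ray(c,(279.5,123),.105);B=ray(c,(277.5,241),.105);d=A-B;print(A,B,np.linalg.norm(d),np.degrees(np.arctan2(-d[0],d[1])))
print("tab near end",ray(c,(281.5,228.5),.152),"hook",ray(c,(258,211),.105),ray(c,(259,164),.105))
E
```

```text
[ 0.60923918 -0.16468711  0.105     ] [ 0.64124257 -0.26387446  0.105     ] 0.10422258430674516 17.88260341884181
tab near end [ 0.63479991 -0.23388858  0.152     ] hook [ 0.61583505 -0.24239724  0.105     ] [ 0.60382566 -0.2023091   0.105     ]
```

Call:
jog_arm:
  motion:
    - {"x":0,"y":1,"z":30,"spin":0.7,"fingers":-1}
    - {"x":0,"y":1.4,"z":70,"spin":0.7,"fingers":-1}
    - {"x":0,"y":1.4,"z":105,"spin":0.7,"fingers":-1}
    - {"x":0,"y":1.4,"z":130,"spin":0.7,"fingers":-1}
    - {"x":0,"y":1.4,"z":140,"spin":0.7,"fingers":-1}
    - {"x":0,"y":1.4,"z":141,"spin":0.7,"fingers":-1}
    - {"x":0,"y":1.4,"z":141,"spin":0.7,"fingers":0.5}
    - {"x":0,"y":1.4,"z":141,"spin":0.7,"fingers":1}

```text
clock: 3.2
eef_pos: [0.6298, -0.214, 0.1219]
tool_rot: [0.585, 0.811, 0.0, 0.001]
ft_force: [-0.0, -1.4, 0.6]
grip_width: 0.0513
grasp_force: 0.0
```

Call:
jog_arm:
  motion:
    - {"x":0,"y":0,"z":0,"spin":0,"fingers":1}
    - {"x":0,"y":0,"z":0,"spin":0,"fingers":1}
    - {"x":0,"y":0,"z":0,"spin":0,"fingers":1}
    - {"x":0,"y":0,"z":0,"spin":0,"fingers":1}

```text
clock: 3.7
eef_pos: [0.6285, -0.2139, 0.1201]
tool_rot: [0.586, 0.811, -0.0, -0.0]
ft_force: [-1.8, -0.3, 0.8]
grip_width: 0.0092
grasp_force: 60.7
```

Gripped at 9.2 mm opening. Lifting gently.

Call:
jog_arm:
  motion:
    - {"x":0,"y":0,"z":-4,"spin":0,"fingers":1}
    - {"x":0,"y":0,"z":-14,"spin":0,"fingers":1}
    - {"x":0,"y":0,"z":-30,"spin":0,"fingers":1}
    - {"x":0,"y":0,"z":-50,"spin":0,"fingers":1}
    - {"x":0,"y":0,"z":-72,"spin":0,"fingers":1}
    - {"x":0,"y":0,"z":-92,"spin":0,"fingers":1}
    - {"x":0,"y":0,"z":-106,"spin":0,"fingers":1}
    - {"x":0,"y":0,"z":-110,"spin":0,"fingers":1}

```text
clock: 4.7
eef_pos: [0.6296, -0.214, 0.2321]
tool_rot: [0.585, 0.811, 0.0, 0.001]
ft_force: [-0.1, 0.3, -2.9]
grip_width: 0.0092
grasp_force: 60.3
```

```bash
python3 -c "
from h import *
go(.5065,.149,.23,-2.95)"
```

```text
pos [ 0.6296 -0.214   0.2321] a 18.33 tilt [ 0.0027 -0.0009] t 4.7 q6 0.92 F [-0.1  0.3 -2.9]
shift mm [383.3  -2.7   1.5] spin 21.28
```

Call:
jog_arm:
  motion:
    - {"x":8,"y":0,"z":0,"spin":1,"fingers":1}
    - {"x":24,"y":0,"z":0,"spin":4,"fingers":1}
    - {"x":50,"y":0,"z":0,"spin":7,"fingers":1}
    - {"x":85,"y":0,"z":0,"spin":10,"fingers":1}
    - {"x":120,"y":0,"z":0,"spin":13,"fingers":1}
    - {"x":155,"y":0,"z":0,"spin":16,"fingers":1}
    - {"x":190,"y":-1,"z":0,"spin":19,"fingers":1}
    - {"x":225,"y":-1,"z":0,"spin":21,"fingers":1}

```text
clock: 5.7
eef_pos: [0.5557, 0.001, 0.2292]
tool_rot: [0.724, 0.69, -0.001, -0.001]
ft_force: [1.0, -0.8, -2.8]
grip_width: 0.0091
grasp_force: 60.2
```

```bash
python3 -c "
from h import *
go(.5065,.149,.23,-2.95)"
```

```text
pos [0.5557 0.001  0.2292] a -2.76 tilt [-0.0022  0.0004] t 5.7 q6 1.62 F [ 1.  -0.8 -2.8]
shift mm [145.5 -56.3  -0.6] spin 0.19
```

Call:
jog_arm:
  motion:
    - {"x":25,"y":-3,"z":0,"spin":0.2,"fingers":1}
    - {"x":50,"y":-6,"z":0,"spin":0.2,"fingers":1}
    - {"x":75,"y":-9,"z":0,"spin":0.2,"fingers":1}
    - {"x":100,"y":-14,"z":0,"spin":0.2,"fingers":1}
    - {"x":125,"y":-20,"z":0,"spin":0.2,"fingers":1}
    - {"x":140,"y":-26,"z":0,"spin":0.2,"fingers":1}
    - {"x":145,"y":-30,"z":0,"spin":0.2,"fingers":1}
    - {"x":145,"y":-30,"z":0,"spin":0.2,"fingers":1}

```text
clock: 6.7
eef_pos: [0.5336, 0.1455, 0.2302]
tool_rot: [0.725, 0.689, -0.0, 0.0]
ft_force: [-0.1, -0.2, -3.4]
grip_width: 0.0094
grasp_force: 60.2
```

```bash
python3 - <<'E'
from h import *
import pickle
go(.5065,.149,.23,-2.95)
c=camera("wrist");pickle.dump(c,open("w2.pkl","wb"))
s=camera("side");pickle.dump(s,open("s2.pkl","wb"))
im=np.zeros((600,800,3),np.uint8)
im[:420,:560]=c["pixels"][:,:,::-1]
x=s["pixels"][170:300,180:330,::-1]; x=cv2.resize(x,None,fx=1.6,fy=1.6); im[:208,560:800]=x[:208,:240]
cv2.imwrite("pics/w2.png",im)
E
```

```text
pos [0.5336 0.1455 0.2302] a -2.86 tilt [-0.0004 -0.0006] t 6.7 q6 1.89 F [-0.1 -0.2 -3.4]
shift mm [  2.1 -27.2   0.2] spin 0.09
```

View pics/w2.png

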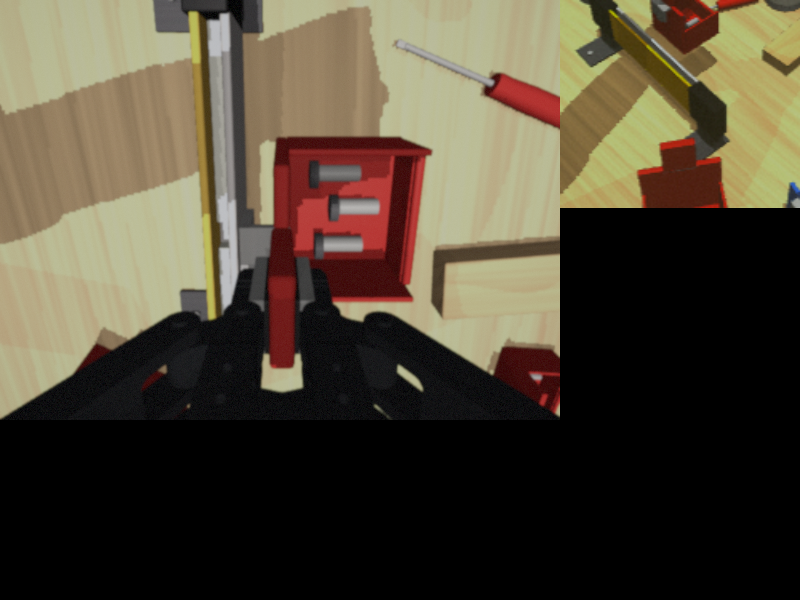

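The held bin is level, with its hook bridge at about (255,240), and the rail runs from (205,10) to (225,300), yellow wall on the left. I'll zoom in on the rail and hook.

```bash
python3 - <<'E'
from h import *
import pickle
c=pickle.load(open("w2.pkl","rb"))
x=cv2.resize(c["pixels"][170:290,175:305,::-1],None,fx=5,fy=5,interpolation=cv2.INTER_CUBIC); cv2.imwrite("pics/w2z.png",x)
# prediction
O=np.array([.4935,.1396]);yw=np.radians(-2.95);X=np.array([np.cos(yw),np.sin(yw)]);Y=np.array([-X[1],X[0]])
f=lambda x,y,z:(*(O+X*x/1e3+Y*y/1e3),z/1e3)
for p in[(6,100,131),(6,0,131),(0,0,131),(0,100,131),(-12,0,135),(-18,0,135),(-18,100,135),(-18,-20,135),(-12,-13,110),(0,-13,110),(-12,-35,110)]: print(p,np.round(proj(c,f(*p)),1))
E
```

```text
(6, 100, 131) [227.   67.6]
(6, 0, 131) [233.2 216.7]
(0, 0, 131) [224.9 216.7]
(0, 100, 131) [217.5  67.6]
(-12, 0, 135) [207.  218.5]
(-18, 0, 135) [198.6 218.5]
(-18, 100, 135) [187.4  67.2]
(-18, -20, 135) [200.5 244.5]
(-12, -13, 110) [214.4 223.3]
(0, -13, 110) [229.7 223.3]
(-12, -35, 110) [215.9 249. ]
```

View pics/w2z.png

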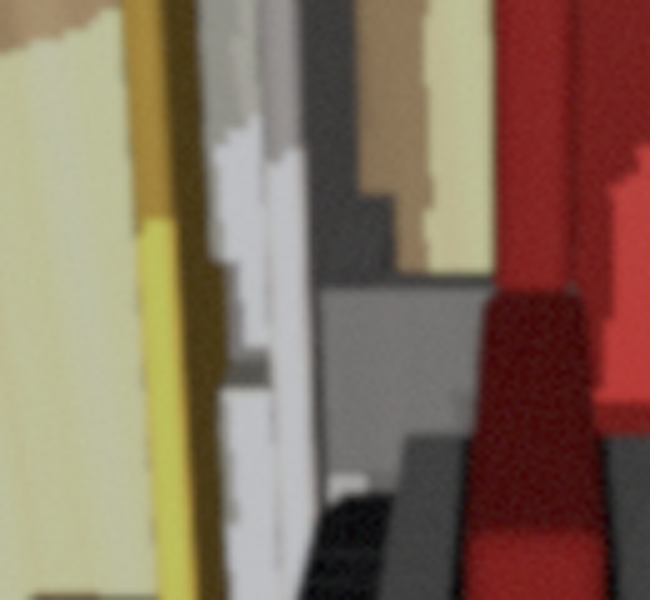

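```bash
python3 - <<'E'
from h import *
import pickle
c=pickle.load(open("w2.pkl","rb"))
T=np.array([.5336,.1455]);yw=np.radians(-2.86);X=np.array([np.cos(yw),np.sin(yw)]);Y=np.array([-X[1],X[0]])
f=lambda x,y,z:(*(T+X*(x+41)/1e3+Y*y/1e3),.2302-.120+z/1e3)
for p in[(-61,20,105),(-61,-20,105),(-45,50,105),(-46,20,152),(-36,20,152),(-46,-20,152),(-36,-20,152),(45,50,60),(45,-50,60)]: print(p,np.round(proj(c,f(*p)),1))
h=cv2.cvtColor(c["pixels"],cv2.COLOR_RGB2HSV)
red=((h[...,0]<8)|(h[...,0]>172))&(h[...,1]>120)&(h[...,2]>30)
for r in (142,150,160,200,220,230,240,250,280,320,340): x=np.flatnonzero(red[r,250:440])+250; print(r,x.min(),x.max(),end="; ")
print([np.flatnonzero(red[:,k])[[0,-1]] for k in (280,282,285)])
print("lip shift per mm at .131", (proj(c,(.5,.14,.131))-proj(c,(.499,.14,.131))))
E
```

```text
(-61, 20, 105) [237.  220.7]
(-61, -20, 105) [240.  295.2]
(-45, 50, 105) [270.4 157.3]
(-46, 20, 152) [264.3 267.8]
(-36, 20, 152) [293.2 267.8]
(-46, -20, 152) [265.8 362.6]
(-36, -20, 152) [292.2 362.6]
(45, 50, 60) [432.4 143.2]
(45, -50, 60) [412.6 298.1]
142 277 409; 150 276 430; 160 275 424; 200 274 419; 220 274 417; 230 273 415; 240 272 414; 250 271 413; 280 267 409; 320 269 294; 340 269 294; [array([138, 367]), array([138, 367]), array([138, 367])]
lip shift per mm at .131 [ 1.38995995 -0.06551591]
```

Relative to the held hook, the rail sits about 1.5 mm further +x than first estimated. The notch's edges appear at about (225,223) and (225,247), so it is at rail y -20 to -23. Moving over the channel.

Call:
jog_arm:
  motion:
    - {"x":0,"y":-4,"z":0,"spin":0,"fingers":1}
    - {"x":0,"y":-12,"z":0,"spin":0,"fingers":1}
    - {"x":1,"y":-20,"z":0,"spin":0,"fingers":1}
    - {"x":2,"y":-25,"z":0,"spin":0,"fingers":1}
    - {"x":2,"y":-26,"z":8,"spin":0,"fingers":1}
    - {"x":2,"y":-26,"z":20,"spin":0,"fingers":1}
    - {"x":2,"y":-26,"z":32,"spin":0,"fingers":1}
    - {"x":2,"y":-26,"z":36,"spin":0,"fingers":1}

```text
clock: 7.8
eef_pos: [0.5074, 0.1487, 0.1925]
tool_rot: [0.725, 0.689, -0.001, -0.001]
ft_force: [-0.6, 0.4, -2.7]
grip_width: 0.0092
grasp_force: 60.1
```

```bash
python3 - <<'E'
from h import *
import pickle
go(.508,.149,.172,-2.95)
c=camera("wrist");t=camera("top");pickle.dump((c,t),open("w3.pkl","wb"))
a=cv2.resize(c["pixels"][150:290,170:300,::-1],None,fx=4,fy=4,interpolation=cv2.INTER_CUBIC)
x=cv2.resize(t["pixels"][225:265,205:265,::-1],None,fx=4.4,fy=4.4,interpolation=cv2.INTER_CUBIC)
im=np.zeros((600,800,3),np.uint8); im[:560,:520]=a; im[:x.shape[0],530:530+x.shape[1]]=x
cv2.imwrite("pics/w3.png",im)
E
```

```text
pos [0.5074 0.1487 0.1925] a -2.88 tilt [-0.0028 -0.0008] t 7.8 q6 1.91 F [-0.6  0.4 -2.7]
shift mm [ 0.3  0.7 20.5] spin 0.07
```

View pics/w3.png

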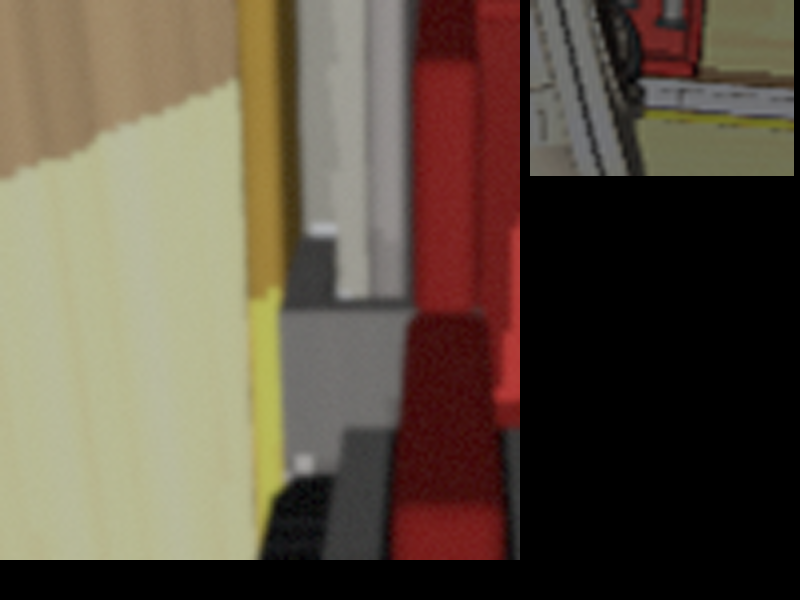

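```bash
python3 - <<'E'
from h import *
import pickle
c,t=pickle.load(open("w3.pkl","rb"))
yw=np.radians(-2.95);X=np.array([np.cos(yw),np.sin(yw)]);O=np.array([.4949,.1396])
for n,p,z in[("tongueL",(303,238),.1485),("tongueR",(335,238),.1485),("wall",(300,238),.135),("wall_out",(247,260),.135),("lip rear",(370,238),.131),("lip front",(410,238),.131),("bridge rear far",(285,308),.1775),("plate rear",(413,306),.1775)]:
    q=ray(c,(170+p[0]/4,150+p[1]/4),z); print(n,np.round(((q[:2]-O)@X)*1e3,1), np.round(q[1],4))
g=c["pixels"].astype(int)
for r in (204,209,200): print(r,[tuple(v) for v in g[r,240:282:1].mean(-1,keepdims=True).astype(int)] and g[r,228:285].mean(-1).astype(int))
E
```

```text
tongueL -6.9 0.1655
tongueR -2.5 0.1652
wall -8.8 0.1611
wall_out -16.8 0.158
lip rear 1.3 0.1592
lip front 7.3 0.1589
bridge rear far -6.2 0.1664
plate rear 9.0 0.1659
204 [171 166 155 128 111 111 113 115 116 117 110 100  79  60  50  51  53  82
 115 130 138 138 140 139 138 142 149 151 151 151 154 152 146 134 122 126
 134 139 141 141 140 132 113  87  62  50  53  53  58  60  63  65  67  64
  64  63  68]
209 [170 170 158 131 112 112 112 115 116 116 111  99  82  62  52  51  53  65
  74  84  97 103 106 104 107 114 131 146 151 151 153 151 145 129 112 112
 119 126 134 139 136 129 112  87  62  54  50  53  59  59  66  60  62  65
  61  67  67]
200 [170 163 145 122 111 114 116 116 117 115 111  96  77  62  53  49  59  84
 117 129 135 137 137 138 142 148 150 154 153 155 153 151 146 134 122 127
 132 138 141 142 141 132 113  87  63  50  50  53  59  62  61  64  64  65
  66  69  66]
```

Tongue is about 3 mm behind the lip and the back plate about 2 mm in front of it, so it's well straddled. Lowering slowly.

Call:
jog_arm:
  motion:
    - {"x":0,"y":0.5,"z":1,"spin":0,"fingers":1}
    - {"x":0,"y":0.5,"z":3,"spin":0,"fingers":1}
    - {"x":0,"y":0.5,"z":5,"spin":0,"fingers":1}
    - {"x":0,"y":0.5,"z":7,"spin":0,"fingers":1}
    - {"x":0,"y":0.5,"z":9,"spin":0,"fingers":1}
    - {"x":0,"y":0.5,"z":11,"spin":0,"fingers":1}
    - {"x":0,"y":0.5,"z":13,"spin":0,"fingers":1}
    - {"x":0,"y":0.5,"z":14,"spin":0,"fingers":1}

```text
clock: 8.9
eef_pos: [0.5086, 0.1489, 0.1801]
tool_rot: [0.725, 0.689, -0.0, -0.0]
ft_force: [0.5, 0.5, -3.1]
grip_width: 0.0093
grasp_force: 60.2
```

No contact, and the nib is at about z 0.127 inside the channel. Continuing towards the strip (contact expected at TCP ≈ 0.163).

Call:
jog_arm:
  motion:
    - {"x":0,"y":0,"z":2,"spin":0,"fingers":1}
    - {"x":0,"y":0,"z":4,"spin":0,"fingers":1}
    - {"x":0,"y":0,"z":6,"spin":0,"fingers":1}
    - {"x":0,"y":0,"z":8,"spin":0,"fingers":1}
    - {"x":0,"y":0,"z":10,"spin":0,"fingers":1}
    - {"x":0,"y":0,"z":12,"spin":0,"fingers":1}
    - {"x":0,"y":0,"z":13,"spin":0,"fingers":1}
    - {"x":0,"y":0,"z":13,"spin":0,"fingers":1}

```text
clock: 9.9
eef_pos: [0.5086, 0.1489, 0.1672]
tool_rot: [0.725, 0.689, -0.0, -0.0]
ft_force: [-0.5, 0.2, -2.9]
grip_width: 0.0091
grasp_force: 60.2
```

Call:
jog_arm:
  motion:
    - {"x":0,"y":0,"z":0.5,"spin":0,"fingers":1}
    - {"x":0,"y":0,"z":1,"spin":0,"fingers":1}
    - {"x":0,"y":0,"z":1.5,"spin":0,"fingers":1}
    - {"x":0,"y":0,"z":2,"spin":0,"fingers":1}
    - {"x":0,"y":0,"z":2,"spin":0,"fingers":1}

```text
clock: 10.52
eef_pos: [0.5086, 0.1489, 0.1653]
tool_rot: [0.725, 0.689, -0.0, -0.0]
ft_force: [-0.7, -0.0, -3.6]
grip_width: 0.0089
grasp_force: 60.2
```

Call:
jog_arm:
  motion:
    - {"x":0,"y":0,"z":0.5,"spin":0,"fingers":1}
    - {"x":0,"y":0,"z":1,"spin":0,"fingers":1}
    - {"x":0,"y":0,"z":1.5,"spin":0,"fingers":1}
    - {"x":0,"y":0,"z":2,"spin":0,"fingers":1}
    - {"x":0,"y":0,"z":2,"spin":0,"fingers":1}

```text
clock: 11.15
eef_pos: [0.5086, 0.149, 0.1632]
tool_rot: [0.725, 0.689, -0.0, -0.0]
ft_force: [0.4, 0.2, -2.4]
grip_width: 0.0095
grasp_force: 60.2
```

Call:
jog_arm:
  motion:
    - {"x":0,"y":0,"z":0.5,"spin":0,"fingers":1}
    - {"x":0,"y":0,"z":1,"spin":0,"fingers":1}
    - {"x":0,"y":0,"z":1,"spin":0,"fingers":1}

```text
clock: 11.52
eef_pos: [0.5088, 0.149, 0.1627]
tool_rot: [0.725, 0.689, 0.0, 0.0]
ft_force: [-0.8, -0.2, 0.7]
grip_width: 0.0091
grasp_force: 60.8
```

Contact at exactly the expected height with a light load. Sliding towards -y (tool -x).

Call:
jog_arm:
  motion:
    - {"x":-2,"y":0,"z":0.2,"spin":0,"fingers":1}
    - {"x":-5,"y":0,"z":0.2,"spin":0,"fingers":1}
    - {"x":-8,"y":0,"z":0.2,"spin":0,"fingers":1}
    - {"x":-11,"y":0,"z":0.2,"spin":0,"fingers":1}
    - {"x":-14,"y":0,"z":0.2,"spin":0,"fingers":1}
    - {"x":-17,"y":0,"z":0.2,"spin":0,"fingers":1}
    - {"x":-20,"y":0,"z":0.2,"spin":0,"fingers":1}
    - {"x":-20,"y":0,"z":0.2,"spin":0,"fingers":1}

```text
clock: 12.52
eef_pos: [0.508, 0.1289, 0.1626]
tool_rot: [0.725, 0.689, 0.0, 0.0]
ft_force: [0.4, 3.3, 5.3]
grip_width: 0.0088
grasp_force: 61.3
```

Call:
jog_arm:
  motion:
    - {"x":-1,"y":0,"z":0.3,"spin":0,"fingers":1}
    - {"x":-3,"y":0,"z":0.3,"spin":0,"fingers":1}
    - {"x":-5,"y":0,"z":0.3,"spin":0,"fingers":1}
    - {"x":-5,"y":0,"z":0.3,"spin":0,"fingers":1}

```text
clock: 13.02
eef_pos: [0.5078, 0.1241, 0.1623]
tool_rot: [0.725, 0.689, 0.001, 0.0]
ft_force: [-0.4, 2.9, 3.9]
grip_width: 0.0093
grasp_force: 61.5
```

Call:
jog_arm:
  motion:
    - {"x":-1,"y":0,"z":0,"spin":0,"fingers":1}
    - {"x":-2,"y":0,"z":0,"spin":0,"fingers":1}
    - {"x":-3,"y":0,"z":0,"spin":0,"fingers":1}
    - {"x":-3,"y":0,"z":0,"spin":0,"fingers":1}

```text
clock: 13.52
eef_pos: [0.506, 0.1197, 0.1604]
tool_rot: [0.725, 0.689, -0.002, -0.0]
ft_force: [0.4, 0.3, -3.7]
grip_width: 0.0088
grasp_force: 60.2
```

Call:
jog_arm:
  motion:
    - {"x":-1,"y":0,"z":0,"spin":0,"fingers":1}
    - {"x":-2,"y":0,"z":0,"spin":0,"fingers":1}
    - {"x":-2,"y":0,"z":0,"spin":0,"fingers":1}

```text
clock: 13.9
eef_pos: [0.5071, 0.1188, 0.1617]
tool_rot: [0.725, 0.689, -0.0, 0.0]
ft_force: [-0.4, 0.7, -3.0]
grip_width: 0.0092
grasp_force: 60.2
```

The force went back to the hanging weight, so the nib is over the notch. Lowering into it.

Call:
jog_arm:
  motion:
    - {"x":-0.5,"y":0,"z":0.5,"spin":0,"fingers":1}
    - {"x":-0.5,"y":0,"z":1.5,"spin":0,"fingers":1}
    - {"x":-0.5,"y":0,"z":2.5,"spin":0,"fingers":1}
    - {"x":-0.5,"y":0,"z":3.5,"spin":0,"fingers":1}
    - {"x":-0.5,"y":0,"z":3.5,"spin":0,"fingers":1}

```text
clock: 14.52
eef_pos: [0.507, 0.1185, 0.1582]
tool_rot: [0.725, 0.689, -0.0, -0.0]
ft_force: [0.5, 0.1, -2.8]
grip_width: 0.0093
grasp_force: 60.2
```

Call:
jog_arm:
  motion:
    - {"x":0,"y":0,"z":1,"spin":0,"fingers":1}
    - {"x":0,"y":0,"z":2,"spin":0,"fingers":1}
    - {"x":0,"y":0,"z":3,"spin":0,"fingers":1}
    - {"x":0,"y":0,"z":3,"spin":0,"fingers":1}

```text
clock: 15.02
eef_pos: [0.507, 0.1185, 0.1552]
tool_rot: [0.725, 0.689, -0.0, -0.0]
ft_force: [0.4, -0.1, -2.5]
grip_width: 0.009
grasp_force: 60.2
```

Call:
jog_arm:
  motion:
    - {"x":0,"y":0,"z":0.5,"spin":0,"fingers":1}
    - {"x":0,"y":0,"z":1,"spin":0,"fingers":1}
    - {"x":0,"y":0,"z":1.5,"spin":0,"fingers":1}
    - {"x":0,"y":0,"z":1.5,"spin":0,"fingers":1}

```text
clock: 15.52
eef_pos: [0.5072, 0.1185, 0.1538]
tool_rot: [0.725, 0.689, 0.0, 0.0]
ft_force: [-0.6, -0.1, -3.5]
grip_width: 0.0091
grasp_force: 60.3
```

Call:
jog_arm:
  motion:
    - {"x":0,"y":0,"z":0.2,"spin":0,"fingers":1}
    - {"x":0,"y":0,"z":0.4,"spin":0,"fingers":1}
    - {"x":0,"y":0,"z":0.4,"spin":0,"fingers":1}

```text
clock: 15.9
eef_pos: [0.5072, 0.1185, 0.1537]
tool_rot: [0.725, 0.689, 0.0, 0.0]
ft_force: [-0.9, -0.1, 0.6]
grip_width: 0.0094
grasp_force: 60.7
```

Shoulders are seated: contact 9 mm below strip level. Releasing gradually.

Call:
jog_arm:
  motion:
    - {"x":0,"y":0,"z":0,"spin":0,"fingers":0.75}
    - {"x":0,"y":0,"z":0,"spin":0,"fingers":0.7}
    - {"x":0,"y":0,"z":0,"spin":0,"fingers":0.6}
    - {"x":0,"y":0,"z":0,"spin":0,"fingers":0.4}
    - {"x":0,"y":0,"z":0,"spin":0,"fingers":0.2}
    - {"x":0,"y":0,"z":0,"spin":0,"fingers":0}
    - {"x":0,"y":0,"z":0,"spin":0,"fingers":0}
    - {"x":0,"y":0,"z":0,"spin":0,"fingers":0}

```text
clock: 16.9
eef_pos: [0.5071, 0.1185, 0.1534]
tool_rot: [0.725, 0.689, -0.0, -0.0]
ft_force: [-0.3, 0.3, -0.2]
grip_width: 0.0424
grasp_force: 0.0
```

Call:
jog_arm:
  motion:
    - {"x":0,"y":0,"z":-5,"spin":0,"fingers":0}
    - {"x":0,"y":0,"z":-15,"spin":0,"fingers":0}
    - {"x":0,"y":0,"z":-30,"spin":0,"fingers":0}
    - {"x":0,"y":0,"z":-50,"spin":0,"fingers":0}
    - {"x":0,"y":0,"z":-70,"spin":0,"fingers":0}
    - {"x":0,"y":0,"z":-90,"spin":0,"fingers":0}
    - {"x":0,"y":0,"z":-100,"spin":0,"fingers":0}
    - {"x":0,"y":0,"z":-100,"spin":0,"fingers":0}

```text
clock: 17.9
eef_pos: [0.5077, 0.1186, 0.2546]
tool_rot: [0.725, 0.689, 0.001, 0.001]
ft_force: [-0.4, 0.5, -1.3]
grip_width: 0.0427
grasp_force: 0.0
```

```bash
python3 - <<'E'
from h import *
go(.507,.1185,.254,-2.95)
c=camera("wrist");s=camera("side")
im=np.zeros((600,800,3),np.uint8)
im[:420,:560]=c["pixels"][:,:,::-1]
x=cv2.resize(s["pixels"][150:270,185:305,::-1],None,fx=2,fy=2); im[:240,560:800]=x
x=cv2.resize(s["pixels"][:,:,::-1],(240,180)); im[420:600,560:800]=x
cv2.imwrite("pics/w4.png",im)
E
```

```text
pos [0.5077 0.1186 0.2546] a -2.87 tilt [0.0023 0.0005] t 17.9 q6 1.85 F [-0.4  0.5 -1.3]
shift mm [-0.2 -0.7  0.6] spin 0.08
```

View pics/w4.png

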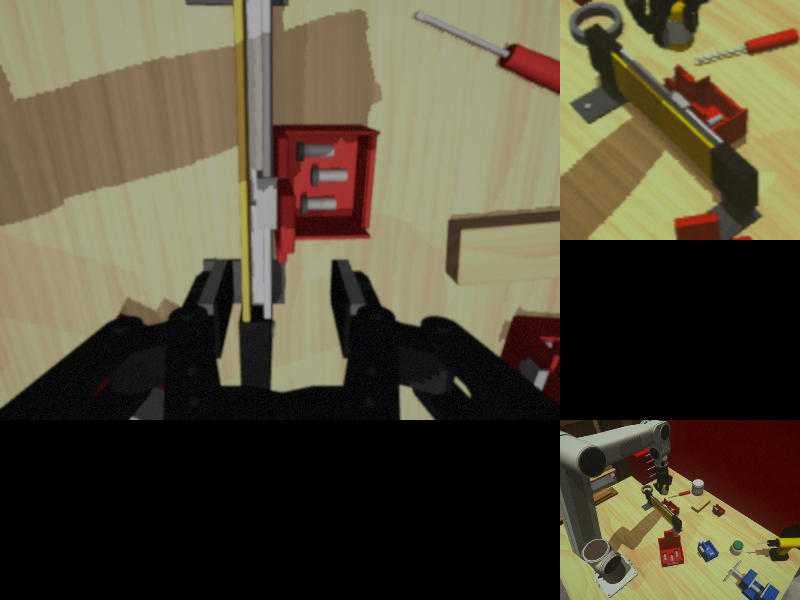

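The wrist view shows the bin hanging on the lip with its hook bridge over the channel at about (263,203), level with the lip, and the gripper clear above. Nothing else appears to have moved.

```bash
python3 -c "
from workcell import bot
print(bot.job_done())"
```

```text
the job is handed in; nothing more can be done
None
```

The red bin is hanging on the rail, its hook behind the lip and its nib seated in the notch; I let go of it, backed the gripper clear and handed the job in at about 18 s of the 72 s allowed, and no verdict came back.

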